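# Swing the patch-press head over its bed

### The job

In the sewing workroom, swing the heavy, almost frictionless head of the patch press round until it stands over the press bed, its centre within about 3 cm of the bed's centre, and leave it there standing still and untouched for several seconds. Push and brake it gently, only by the two sprung black bumpers on its sides: do not touch its bare metal or the white cover, do not shove or whip it, do not let it run into its end stops, and leave the pincushion and the bobbin case alone.

Things in the scene. Friction and masses are not known exactly. Their poses are not given: they have to be found in the camera images.
- press_head: Swinging head of the press; origin at table height under the head's centre. Turns about a vertical axis 340 mm away along its +x (the column). Hits end stops 1.0 rad to either side of straight towards the robot. Inertia 0.5 kg m2 about the axis (+-30 %), little friction (0.002 N m + 0.008 N m s/rad): once pushed it coasts on and must be braked from the other side. Starts at rest, right of the bed.
- head_center (a point): Centre of the press head, an aluminium block (120 mm long, z 90 to 185 mm) with a black bumper block on either side, 160 mm wide over the bumpers: too wide to grip. It hangs on an arm 100 mm wide (z 125 to 185 mm). 5 kg in all. Its x axis points along the arm in to the swing axis, which is 340 mm away in +x (column of 96 mm diameter); y across, bumpers at +-y.
- bumper_left_face (a point): Middle of the outer face of the left bumper (seen from the robot; on the head's +y side, 80 mm from its centre when free), the place to push: flat upright black rubber, 116 mm long, z 94 to 166 mm, rounded above up to z = 182 mm. It slides straight in by up to 22 mm against a spring of 80 N/m without preload, nearly undamped: the head bounces back off anything held still in its way.
- bumper_right_face (a point): Middle of the outer face of the right bumper (seen from the robot; on the head's -y side, 80 mm from its centre when free), the place to push: flat upright black rubber, 116 mm long, z 94 to 166 mm, rounded above up to z = 182 mm. It slides straight in by up to 22 mm against a spring of 80 N/m without preload, nearly undamped: the head bounces back off anything held still in its way.
- bed_center (a point): Top centre of the press bed, a black rubber-topped plate 140 x 140 mm on a pedestal, top 76 mm above the table, a small blue patch in its middle. Fixed, 340 mm from the swing axis, at a different angle each time, left (+y) of the head's start; the head passes 14 mm above it. x points in to the axis.
- head_top (a point): Centre of the top of the white sheet cover on the head, 191 mm above the table; axes as head_center. The cover, 6 mm thick (z 185 to 191 mm), lies on head (110 mm wide) and arm, with a grey cap 92 mm wide over the column up to z = 197 mm. It must not be touched.
- pincushion: Bystander: round pincushion on a red disc, 116 mm in diameter, 55 mm high with its pins, origin under its centre.
- bobbin_case: Bystander: small steel bobbin case, 32 mm in diameter, 24 mm high, origin under its centre.

How it is judged (in metres and radians):
On the way:
1. the head stands over the bed, slow (under 0.04 rad/s) and untouched, for 3 s (horizontal distance between head_center and bed_center below 0.035 m and angular speed of press_head below 0.04 rad/s and contact force between each of the arm, the fingers and press_head below 0.05 N), for 3 s.
At the end, for the whole second after the job is handed in: The head's centre is within 35 mm (horizontally) of the bed's centre and its swing speed is below 0.04 rad/s, after standing so untouched for 3 s (horizontal distance between head_center and bed_center below 0.035 m and angular speed of press_head below 0.04 rad/s).
It fails at once if the head runs into an end stop (within 0.03 rad of +-1.0) (value of joint press_head above 0.97 rad or value of joint press_head below -0.97 rad).
It fails at once if the head is whipped round (faster than 0.6 rad/s) (angular speed of press_head above 0.6 rad/s).
It fails at once if the press is shoved or hit with more than 20 N (contact force between any of the fingers, the arm and press_head above 20 N).
It fails at once if the bare metal of head or arm or the white cover is touched (contact force between any of the fingers, the arm and press_head_c0 above 1 N or contact force between any of the fingers, the arm and press_head_c1 above 1 N or contact force between any of the fingers, the arm and press_head_c2 above 1 N or contact force between any of the fingers, the arm and press_head_c3 above 1 N or contact force between any of the fingers, the arm and press_head_c4 above 1 N or contact force between any of the fingers, the arm and press_head_c5 above 1 N).
It fails at once if a bystander is moved more than 30 mm (distance of any of pincushion, bobbin_case from where it was at the start of the episode above 0.03 m).
It also fails if it takes over 54 s, if anything falls off the work surface, if the arm or the gripper's body presses on something with over 40 N, if the wrist force passes 120 N, or if a joint passes its speed limit or range.

### The arm

A 6-joint arm with a two-finger parallel gripper is mounted at the origin on the work surface. World frame = base frame: x ahead of the robot, y to its left, z up, the work surface at z = 0. Lengths are in mm, angles in rad, forces in N, time in s.
With the tool pointing down it reaches from about 275 to 1000 mm from the base axis. Payload 8.4 kg.
Tool frame: the origin (TCP) lies between the finger pads; the fingertips stand 17 mm ahead of it and the grasp point (between the pads) lies 2 mm behind it; z points along the fingers, y is the line along which they close (so a half turn about z gives the same grasp; the last joint's range is limited). The gripper opens to 85 mm and grips with 20 to 120 N. Pads are 22 mm wide; open, the fingers measure 114 mm over their backs; the gripper's body (76 mm by 85 mm) begins 54 mm behind the grasp point. The pads swing forward as they close: fully open they stand 13 mm farther back than shut.
Start: joints at [-1.299, 0.353, 1.633, -0, 1.155, -0.002], TCP at [168.993, -601.722, 248.281] pointing down, gripper open.
Joint ranges: [-2.63, 2.63], [-0.92, 2.1], [0.06, 2.66], [-1.3, 4.44], [0, 2.69], [-3.02, 3.02]. Speed limits (rad/s): [2.22, 2.22, 2.79, 3.14, 3.14, 3.14].

### API

Orientations are given as [roll, pitch, yaw] about the fixed x, y, z axes, in that order (R = Rz(yaw) Ry(pitch) Rx(roll)).
In Python, from rig import sense, grab_frame, sign_off gives the robot as it stands. The module is installed in compiled form; this text tells all that it offers.
- The arm moves only by the tool send_rows, never from a script. Its argument "moves" is a list that holds one entry, the list of rows, each a list of 7 numbers: the shift along the world's x, y, z in m, then the turn, a rotation vector about the world's x, y, z in rad, then the opening, from -1 (shut) to 1 (fully open). In form: [[[dx, dy, dz, rx, ry, rz, jaw], ...]]. A call has 1 to 10 rows; each row shifts and turns the commanded pose from where the row before left it; what a row does not reach is not made up. A row lasts 1/10 s, in which the tool goes at most 50 mm and 8.59 degrees, less where a joint would pass 70% of its speed; a pose out of reach is approached as far as the arm can. A call with a gripper value outside its range is refused whole. The fingers move at their own pace and stop on an object; "grip_force" is the grip in N (left out, the last holds). Time passes only in rows, so rows that do not move let the fingers close. It gives the time, the measured TCP pose, the force, the opening and the grip force at its end, in the units of the state.
- sense(): the state, without advancing time (a new reading comes with each control period).
- grab_frame(name): name is "scene" or "top"; returns a dict with "img" (400x640x3 uint8, red, green, blue), "mtx" (3x3 intrinsics, pixels), "dist" ([k1, k2, p1, p2, k3] as OpenCV has them; the pictures are not rectified), "rvec" (rotation vector, rad) and "tvec" (3), from world to camera coordinates, as OpenCV has them. Camera axes: x right, y down, z forward; pixel columns grow to the right and rows downward; lengths in mm; the calibration is good to about 2 mm. A picture is of the moment at which its call begins. There is no depth.
- sign_off(): hands the job in; it is judged then, once.
The state is a dict: "clock": time; "qpos": joint angles; "qvel": joint speeds; "joint_efforts": joint torques, N m; "eef_pos": TCP position; "tcp_rot": TCP orientation; "contact_force": force on the tool from outside, world axes, zero at the start; "wrist_torque": the same for the moment, N m; "opening": opening from 0.0 (shut) to 1.0 (fully open); "grasp_force": force on a finger pad.
Only numpy, scipy, OpenCV 4.12 (cv2) and the standard library are available. Lean on these libraries where they do the work, as an engineer would, in place of code of your own. Each camera call takes 0.05 s, during which the arm holds its last target. There are 200 camera calls.

## Working session

There is one attempt and no reset: what is moved stays moved. The work goes in short steps, Python scripts to look and compute and a tool call to move; the robot and the scene stay as the last step left them, time stands still between calls to the robot, and variables do not carry over. Pictures are saved under pics/ and viewed, at most 10 in all, crops included, and the job is handed in when it is done.

Besides the shell and the picture viewer there is one more tool, called by a JSON object that holds its "method" and its "body", one argument or row to a line. send_rows: Moves the arm, as the interface text tells. Its arguments: {"type":"object","properties":{"moves":{"type":"array"},"grip_force":{"type":"number"}},"required":["moves"]}

```bash
mkdir -p pics; ls
python3 - <<'E'
from rig import *
import cv2
for n in("scene","top"):
    f=grab_frame(n); cv2.imwrite(f"pics/{n}0.png",f["img"][:,:,::-1]); print(n,f["mtx"],f["dist"],f["rvec"],f["tvec"])
print(sense())
E
```

```text
pics
scene [[413.70316409   0.         318.21966747]
 [  0.         413.70316409 198.14973721]
 [  0.           0.           1.        ]] [-0.01287356  0.          0.          0.          0.        ] [ 0.55073902 -2.97779532  0.54466304] [424.74087348 340.02276495 757.41114244]
top [[384.18328041   0.         319.46489108]
 [  0.         384.18328041 201.78404779]
 [  0.           0.           1.        ]] [0.01154024 0.         0.         0.         0.        ] [ 2.15623623 -2.15470905  0.10481332] [-103.09712589  500.88815152  816.88586856]
{'clock': 0.1, 'qpos': array([-1.29940635e+00,  3.53572850e-01,  1.63408214e+00, -1.21398259e-05,
        1.15519265e+00, -2.37637102e-03]), 'qvel': array([ 0.00056679, -0.00257438, -0.0020316 ,  0.00042503,  0.00138327,
       -0.00053512]), 'joint_efforts': array([ 8.28985558e-04, -6.06355548e+01, -3.42821538e+01,  4.24030236e-05,
        4.06712774e-03, -2.18711091e-05]), 'eef_pos': array([ 168.87371362, -601.32033075,  247.63093622]), 'tcp_rot': array([-3.14033765e+00,  8.11789964e-06,  2.73771261e-01]), 'contact_force': array([-0.11019027,  0.3722038 , -0.41301286]), 'wrist_torque': array([ 0.01476474, -0.0393885 ,  0.09926934]), 'grasp_force': 0.0, 'opening': 0.9993111532427703}
```

View pics/scene0.png

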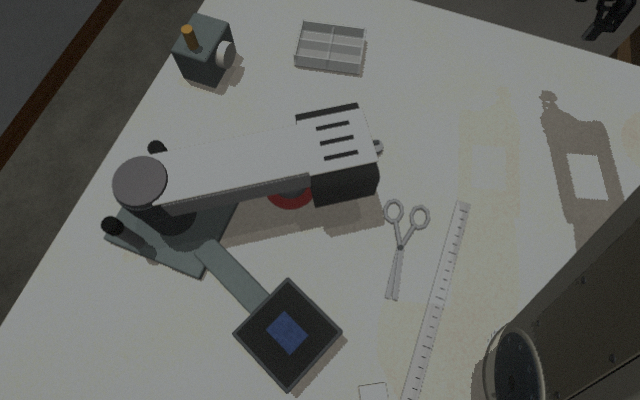

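View pics/top0.png

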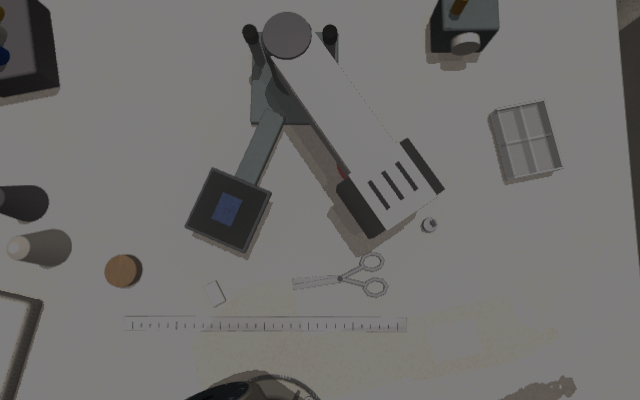

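The top view shows the column cap near (287,36), the head around (390,190) with black bumpers, the bed's blue patch at (227,209), the bobbin case at (429,225) and the red pincushion rim at (342,172), under the arm. Next I'll measure these positions.

```bash
cat > h.py <<'E'
from rig import *
import cv2, numpy as np
def ray(f,px,z):
    u=cv2.undistortPoints(np.array(px,float).reshape(-1,1,2),f["mtx"],f["dist"])[:,0]
    R,_=cv2.Rodrigues(f["rvec"]); t=np.array(f["tvec"]).ravel()
    C=-R.T@t; d=np.c_[u,np.ones(len(u))]@R
    return (C+d*((z-C[2])/d[:,2])[:,None])[:,:2]
def big(m,k=1):
    c,_=cv2.findContours(m.astype(np.uint8),cv2.RETR_EXTERNAL,cv2.CHAIN_APPROX_NONE)
    return sorted(c,key=cv2.contourArea)[::-1][:k]
E
python3 - <<'E'
from h import *
for n in("top","scene"):
    f=grab_frame(n); im=f["img"]; h=cv2.cvtColor(im,cv2.COLOR_RGB2HSV)
    H,S,V=[h[...,i].astype(int) for i in range(3)]
    bl=(H>105)&(H<130)&(S>80)&(V>40)
    for c in big(bl,2):
        r=cv2.minAreaRect(c); p=ray(f,[r[0]],76)[0]; print(n,"blue",r,p)
    red=((H<8)|(H>172))&(S>120)&(V>50)
    for c in big(red,2): print("red",cv2.boundingRect(c),cv2.contourArea(c),ray(f,[cv2.minAreaRect(c)[0]],10))
    g=cv2.medianBlur(cv2.cvtColor(im,cv2.COLOR_RGB2GRAY),3)
    ci=cv2.HoughCircles(g,cv2.HOUGH_GRADIENT,1.5,30,param1=80,param2=20,minRadius=18,maxRadius=30)
    if ci is not None:
        for c in ci[0][:6]: print("circ",c,ray(f,[c[:2]],197)[0])
    # dark bumpers
    dk=(V<45)
    for c in big(dk,8): 
        r=cv2.minAreaRect(c); print("dark",np.round(r[0]),np.round(r[1]),round(r[2]),ray(f,[r[0]],182)[0].round(), ray(f,cv2.boxPoints(r),182).round().tolist())
    print([ (p,im[p[1],p[0]].tolist(),h[p[1],p[0]].tolist()) for p in ([(360,207),(422,167),(400,200),(320,95),(379,195),(287,36),(342,172),(429,225)] if n=="top" else [(345,185),(140,180),(340,160)])])
E
```

```text
top blue ((226.5360870361328, 208.79380798339844), (20.9161319732666, 28.835832595825195), 23.96249008178711) [480.86240651  89.16739216]
top blue ((5.25, 50.750003814697266), (14.142135620117188, 3.5355336666107178), 45.0) [826.52127204 581.15311684]
circ [287.25  36.75  25.8 ] [787.76060881 -45.63017548]
circ [ 48.75 245.25  22.5 ] [405.60082238 365.88029065]
circ [450.75  41.25  29.1 ] [ 776.4568854  -344.60898257]
circ [ 29.25 201.75  18.9 ] [481.85185539 406.58211735]
circ [122.25 267.75  20.25] [366.97068626 235.33140796]
circ [540.75 158.25  19.05] [ 558.43427761 -493.4477109 ]
dark [227. 209.] [60. 61.] 24 [470.  61.] [[441.0, 131.0], [543.0, 90.0], [498.0, -11.0], [398.0, 31.0]]
dark [24. 47.] [93. 60.] 83 [777. 453.] [[863.0, 527.0], [877.0, 415.0], [694.0, 380.0], [680.0, 489.0]]
dark [ 24. 203.] [34. 47.] 90 [481. 428.] [[512.0, 474.0], [512.0, 389.0], [451.0, 384.0], [451.0, 468.0]]
dark [359. 208.] [64. 19.] 55 [ 472. -176.] [[510.0, -130.0], [529.0, -157.0], [434.0, -221.0], [416.0, -194.0]]
dark [456.  36.] [66. 50.] 28 [ 794. -360.] [[783.0, -285.0], [869.0, -331.0],
[... 1523 characters left out ...]
0, -385.0], [1034.0, 25.0]]
dark [517. 365.] [44. 67.] 0 [139.  17.] [[159.0, 72.0], [179.0, -18.0], [117.0, -41.0], [100.0, 49.0]]
dark [345. 185.] [31. 70.] 77 [ 469. -162.] [[533.0, -153.0], [434.0, -221.0], [406.0, -172.0], [502.0, -106.0]]
dark [161. 210.] [64. 49.] 47 [737. -10.] [[805.0, 4.0], [779.0, -72.0], [670.0, -23.0], [699.0, 48.0]]
dark [606.  16.] [32. 63.] 38 [  99. -700.] [[154.0, -637.0], [97.0, -802.0], [41.0, -765.0], [100.0, -606.0]]
dark [210.  62.] [50. 62.] 65 [ 796. -310.] [[876.0, -304.0], [802.0, -401.0], [718.0, -316.0], [791.0, -226.0]]
[((345, 185), [28, 28, 28], [0, 0, 28]), ((140, 180), [85, 85, 84], [30, 3, 85]), ((340, 160), [137, 139, 140], [100, 5, 140])]
```

```bash
python3 -c "
import cv2
a=cv2.imread('pics/top0.png')[0:250,180:460];cv2.imwrite('pics/crop.png',cv2.resize(cv2.convertScaleAbs(a,alpha=1.8),None,fx=2.4,fy=2.4,interpolation=2))"
```

```text
(no output)
```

View pics/crop.png

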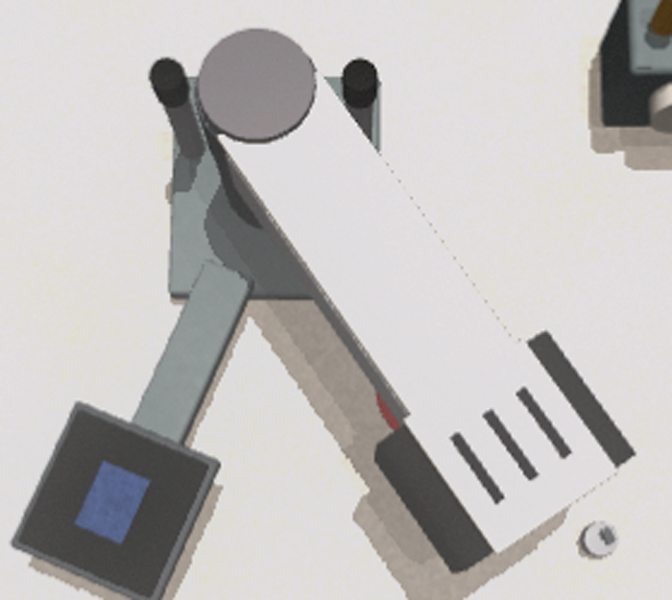

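The crop shows three cover slots centred near crop (510,445), which is full-image px (392,185), with the arm about 35° right of straight. The cap centre is at px (287,35.5) and the bed patch at (227,209). I'll use the slots as the angle tracker.

```bash
cat >> h.py <<'E'
AX=np.array([790.,-45.5]); BED=np.array([480.,90.3])
ang=lambda p:np.arctan2(p[1]-AX[1],AX[0]-p[0])
def track(n="top",verbose=0):
    f=grab_frame(n); g=cv2.cvtColor(f["img"],cv2.COLOR_RGB2GRAY)
    bh=cv2.morphologyEx(g,cv2.MORPH_BLACKHAT,np.ones((15,15),np.uint8))
    out=[]
    for c in big(bh>30,60):
        (cx,cy),(w,h),a=cv2.minAreaRect(c)
        if not(18<max(w,h)<45 and 1.5<min(w,h)<9): continue
        b=cv2.moments(c); p=ray(f,[(b["m10"]/b["m00"],b["m01"]/b["m00"])],191)[0]
        q=ray(f,c[:,0],191); vx,vy,_,_=cv2.fitLine(q.astype(np.float32),cv2.DIST_L2,0,.01,.01).ravel()
        th=np.arctan2(vy,-vx); th=(th+np.pi/2)%np.pi-np.pi/2
        if 250<np.hypot(*(p-AX))<430 and abs(th-ang(p))<.3: out.append((ang(p),np.hypot(*(p-AX)),th))
    return f,np.array(sorted(out))
E
python3 - <<'E'
from h import *
print("bed",ang(BED),np.hypot(*(BED-AX)))
for n in("top","scene"):
    f,o=track(n); print(n,o.round(3),o.mean(0).round(3)); 
    print(sense()["clock"], ray(f,[(287.1,35.5)] if n=="top" else [(140,181)],197))
    if n=="top":
        px=np.array([(528,343),(633,457),(617,467),(490,550),(460,572),(410,427),(376,460)])/2.4+[180,0]
        for p in ray(f,px,184): print(p.round(),round(np.hypot(*(p-AX))),ang(p).round(3))
E
```

```text
bed 0.4128841667336756 338.440009455147
top [[ -0.686 337.557  -0.593]
 [ -0.597 335.889  -0.603]
 [ -0.508 337.429  -0.588]] [ -0.597 336.958  -0.595]
0.25 [[790.19022602 -45.32826557]]
[ 591. -251.] 286 -0.8
[ 504. -327.] 402 -0.776
[ 496. -315.] 399 -0.742
[ 434. -220.] 396 -0.456
[ 418. -198.] 402 -0.388
[ 526. -162.] 288 -0.415
[ 501. -136.] 302 -0.304
scene [[ -0.678 338.136  -0.601]
 [ -0.589 336.726  -0.601]
 [ -0.501 338.174  -0.594]] [ -0.589 337.679  -0.599]
0.3 [[787.46726167 -40.39781479]]
```

{"method": "send_rows", "body": {
  "moves": [
    [[0.0296,0.0184,0.001,0,0,0.1353,-1],[0.0296,0.0184,0.001,0,0,0.1353,-1],[0.0296,0.0184,0.001,0,0,0.1353,-1],[0.0296,0.0184,0.001,0,0,0.1353,-1],[0.0296,0.0184,0.001,0,0,0.1353,-1],[0.0296,0.0184,0.001,0,0,0.1353,-1],[0.0296,0.0184,0.001,0,0,0.1353,-1],[0.0296,0.0184,0.001,0,0,0.1353,-1],[0.0296,0.0184,0.001,0,0,0.1353,-1],[0.0296,0.0184,0.001,0,0,0.1353,-1]]
  ]
}}

```text
clock: 1.3
eef_pos: [466.1, -416.8, 258.3]
tcp_rot: [3.142, 0.0, 1.632]
contact_force: [-0.1, -0.5, 0.6]
opening: 0.002
grasp_force: 0.0
```

{"method": "send_rows", "body": {
  "moves": [
    [[0.0296,0.0184,0,0,0,0.1353,-1],[0.0296,0.0184,0,0,0,0.1353,-1],[0.0296,0.0184,0,0,0,0.1353,-1],[0.0296,0.0184,0,0,0,0.1353,-1],[0,0,-0.03,0,0,0,-1],[0,0,-0.03,0,0,0,-1],[0,0,-0.02,0,0,0,-1],[0,0,0,0,0,0,-1],[0,0,0,0,0,0,-1]]
  ]
}}

```text
clock: 2.2
eef_pos: [583.5, -344.2, 178.6]
tcp_rot: [-3.141, -0.0, 2.168]
contact_force: [-0.2, -0.3, 0.4]
opening: 0.002
grasp_force: 0.0
```

Run:
```python
from h import *
s=sense(); print(s["clock"],s["eef_pos"],s["tcp_rot"],s["opening"],s["contact_force"])
f,o=track("top"); print(o.round(3)); g,o2=track("scene"); print(o2.round(3))
a=np.vstack([f["img"][:330,200:520],]);b=g["img"][40:370,100:420]
cv2.imwrite("pics/a1.png",cv2.convertScaleAbs(cv2.resize(np.hstack([a,b])[:,:,::-1],None,fx=1.25,fy=1.25),alpha=1.6))
```

```text
2.2 [ 583.49311589 -344.20097759  178.55885584] [-3.14146046e+00 -2.67515121e-04  2.16796367e+00] 0.002121534735021121 [-0.18376656 -0.25043004  0.41156751]
[[ -0.687 336.12   -0.594]]
[[ -0.679 336.514  -0.607]]
```

View pics/a1.png

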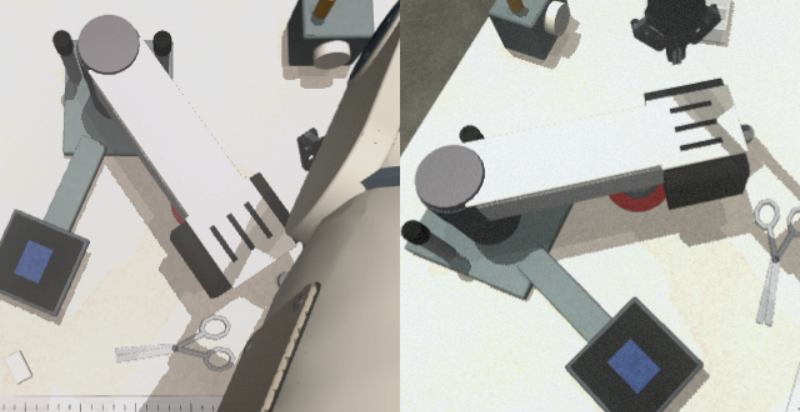

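The view shows the gripper beside the right bumper (scene crop (675,40)), clear of it. The arm's shadow weakens the slot contrast, so I'll switch to a ratio threshold while I close the gap.

{"method": "send_rows", "body": {
  "moves": [
    [[0,0,-0.012,0,0,0,-1],[0,0,-0.012,0,0,0,-1],[-0.004,0.006,0,0,0,0,-1],[-0.005,0.0075,0,0,0,0,-1],[-0.005,0.0075,0,0,0,0,-1],[-0.002,0.003,0,0,0,0,-1],[0,0,0,0,0,0,-1]]
  ]
}}

```text
clock: 3.0
eef_pos: [567.2, -319.5, 154.8]
tcp_rot: [3.141, 0.0, 2.169]
contact_force: [-0.6, -0.3, -0.4]
opening: 0.0
grasp_force: 0.0
```

```bash
sed -i 's/for c in big(bh>30,60)/for c in big(bh>.28*(g.astype(float)+bh),80)/' h.py
python3 - <<'E'
from h import *
s=sense(); print(s["clock"],s["eef_pos"],s["contact_force"])
f,o=track("top"); print(o.round(3)); g,o2=track("scene"); print(o2.round(3))
E
```

```text
3.0 [ 567.2258583  -319.53018453  154.7965511 ] [-0.62775675 -0.34694235 -0.38634829]
[]
[[ -0.679 338.677  -0.591]
 [ -0.59  336.794  -0.601]]
```

{"method": "send_rows", "body": {
  "moves": [
    [[-0.0015,0.0021,0,0,0,0,-1],[-0.0015,0.0021,0,0,0,0,-1],[-0.0015,0.0021,0,0,0,0,-1],[-0.0015,0.0021,0,0,0,0,-1],[-0.0015,0.0021,0,0,0,0,-1],[-0.0015,0.0021,0,0,0,0,-1],[-0.0015,0.0021,0,0,0,0,-1],[-0.0015,0.0021,0,0,0,0,-1]]
  ]
}}

```text
clock: 3.9
eef_pos: [555.3, -303.2, 154.3]
tcp_rot: [-3.142, 0.0, 2.168]
contact_force: [-0.5, 0.9, 0.7]
opening: 0.0
grasp_force: 0.2
```

Run:
```python
from h import *
s=sense(); print(s["clock"],s["eef_pos"],s["contact_force"])
g,o2=track("scene"); print(o2.round(3))
```

```text
3.9 [ 555.2555904  -303.16694426  154.27876271] [-0.47124981  0.86553728  0.66320448]
[[ -0.58  337.054  -0.588]
 [ -0.491 338.104  -0.586]]
```

{"method": "send_rows", "body": {
  "moves": [
    [[-0.0014,0.0022,0,0,0,0,-1],[-0.0014,0.0022,0,0,0,0,-1],[-0.0014,0.0022,0,0,0,0,-1],[-0.0014,0.0022,0,0,0,0,-1],[-0.0014,0.0022,0,0,0,0,-1],[-0.0014,0.0022,0,0,0,0,-1],[-0.0014,0.0022,0,0,0,0,-1]]
  ]
}}

```text
clock: 4.65
eef_pos: [545.5, -287.7, 154.3]
tcp_rot: [-3.142, -0.0, 2.168]
contact_force: [0.5, -0.8, 0.7]
opening: 0.001
grasp_force: 0.0
```

Run:
```python
from h import *
s=sense(); print(s["clock"],s["eef_pos"],s["contact_force"])
g,o2=track("scene"); print(o2.round(3))
C=AX+340*np.array([-np.cos(o2[:,2].mean()),np.sin(o2[:,2].mean())]);print(C)
```

```text
4.65 [ 545.45285057 -287.73986327  154.26265153] [ 0.49497788 -0.77777474  0.65873526]
[[ -0.491 337.469  -0.501]]
[ 491.7723987  -208.77981449]
```

{"method": "send_rows", "body": {
  "moves": [
    [[0.004,-0.006,0.037,0,0,0,-1],[0.004,-0.006,0.037,0,0,0,-1],[0.004,-0.006,0.037,0,0,0,-1],[-0.0049,0.046,0,0,0,-0.1235,-1],[-0.0049,0.046,0,0,0,-0.1235,-1],[-0.0049,0.046,0,0,0,-0.1235,-1],[-0.0049,0.046,0,0,0,-0.1235,-1],[-0.0049,0.046,0,0,0,-0.1235,-1],[-0.0049,0.046,0,0,0,-0.1235,-1],[-0.0049,0.046,0,0,0,-0.1235,-1]]
  ]
}}

```text
clock: 5.7
eef_pos: [522.8, 17.8, 265.5]
tcp_rot: [3.141, -0.0, 1.298]
contact_force: [1.4, 0.7, 0.8]
opening: -0.001
grasp_force: 0.0
```

Run:
```python
from h import *
s=sense(); print(s["clock"],s["eef_pos"],s["tcp_rot"],s["contact_force"])
for n in("scene","top"): print(track(n)[1].round(3))
```

```text
5.7 [522.80339528  17.80592239 265.53156907] [ 3.14102153e+00 -1.89638868e-04  1.29818435e+00] [1.44604545 0.68886646 0.81874307]
[[-4.55000e-01  3.38465e+02 -3.67000e-01]
 [-3.66000e-01  3.37430e+02 -3.87000e-01]
 [-2.77000e-01  3.38764e+02 -3.71000e-01]]
[[-4.55000e-01  3.37409e+02 -3.69000e-01]
 [-3.66000e-01  3.35956e+02 -3.75000e-01]
 [-2.77000e-01  3.37431e+02 -3.72000e-01]
 [-1.80000e-01  2.69205e+02 -3.95000e-01]]
```

{"method": "send_rows", "body": {
  "moves": [
    [[-0.0035,0.039,0,0,0,-0.12,-1],[-0.0035,0.039,0,0,0,0,-1],[-0.0035,0.039,0,0,0,0,-1],[-0.0035,0.039,0,0,0,0,-1],[0,0,-0.037,0,0,0,-1],[0,0,-0.037,0,0,0,-1],[0,0,-0.0365,0,0,0,-1],[0,0,0,0,0,0,-1],[0,0,0,0,0,0,-1]]
  ]
}}

```text
clock: 6.7
eef_pos: [509.4, 171.7, 155.1]
tcp_rot: [-3.141, 0.001, 1.184]
contact_force: [0.8, -0.4, 0.2]
opening: -0.0
grasp_force: 0.0
```

```bash
cat > t.py <<'E'
from h import *
import sys
s=sense(); print(round(s["clock"],2),s["eef_pos"].round(1),s["tcp_rot"].round(3),s["contact_force"].round(2))
for n in sys.argv[1:]: print(n,track(n)[1].round(3).tolist())
E
python3 t.py scene top
```

```text
6.7 [509.4 171.7 155.1] [-3.141e+00  1.000e-03  1.184e+00] [ 0.81 -0.36  0.23]
scene [[-0.343, 338.559, -0.259], [-0.254, 337.997, -0.26], [-0.165, 339.219, -0.26]]
top [[-0.344, 337.657, -0.262], [-0.255, 336.276, -0.254], [-0.166, 337.675, -0.259]]
```

{"method": "send_rows", "body": {
  "moves": [
    [[0,0,0,0,0,0,-1],[0,0,0,0,0,0,-1],[0,0,0,0,0,0,-1],[0,0,0,0,0,0,-1],[0,0,0,0,0,0,-1],[0,0,0,0,0,0,-1],[0,0,0,0,0,0,-1],[0,0,0,0,0,0,-1],[0,0,0,0,0,0,-1],[0,0,0,0,0,0,-1]]
  ]
}}

```text
clock: 7.8
eef_pos: [509.3, 172.1, 154.7]
tcp_rot: [-3.142, 0.0, 1.184]
contact_force: [-0.5, 0.5, -0.3]
opening: 0.002
grasp_force: 0.0
```

{"method": "send_rows", "body": {
  "moves": [
    [[0,0,0,0,0,0,-1],[0,0,0,0,0,0,-1],[0,0,0,0,0,0,-1],[0,0,0,0,0,0,-1],[0,0,0,0,0,0,-1],[0,0,0,0,0,0,-1],[0,0,0,0,0,0,-1],[0,0,0,0,0,0,-1],[0,0,0,0,0,0,-1],[0,0,0,0,0,0,-1]]
  ]
}}

```text
clock: 8.8
eef_pos: [509.3, 172.1, 154.8]
tcp_rot: [-3.142, -0.0, 1.183]
contact_force: [0.1, -0.7, -0.7]
opening: -0.001
grasp_force: 0.0
```

```bash
python3 t.py scene top
```

```text
8.8 [509.3 172.1 154.8] [-3.142 -0.     1.183] [ 0.05 -0.66 -0.71]
scene [[-0.132, 339.217, -0.057], [-0.044, 338.625, -0.051], [0.045, 339.93, -0.054]]
top [[-0.133, 336.752, -0.05], [-0.043, 335.762, -0.048], [0.045, 338.508, -0.036], [0.179, 261.312, 0.4]]
```

{"method": "send_rows", "body": {
  "moves": [
    [[0,0,0,0,0,0,-1],[0,0,0,0,0,0,-1],[0,0,0,0,0,0,-1],[0,0,0,0,0,0,-1],[0,0,0,0,0,0,-1],[0,0,0,0,0,0,-1],[0,0,0,0,0,0,-1],[0,0,0,0,0,0,-1],[0,0,0,0,0,0,-1],[0,0,0,0,0,0,-1]]
  ]
}}

```text
clock: 9.9
eef_pos: [509.3, 172.1, 154.8]
tcp_rot: [3.142, -0.0, 1.184]
contact_force: [0.9, 0.7, -0.1]
opening: 0.001
grasp_force: 0.0
```

{"method": "send_rows", "body": {
  "moves": [
    [[0,0,0,0,0,0,-1],[0,0,0,0,0,0,-1],[0,0,0,0,0,0,-1],[0,0,0,0,0,0,-1],[0,0,0,0,0,0,-1],[0,0,0,0,0,0,-1],[0,0,0,0,0,0,-1],[0,0,0,0,0,0,-1],[0,0,0,0,0,0,-1],[0,0,0,0,0,0,-1]]
  ]
}}

```text
clock: 10.9
eef_pos: [509.3, 172.1, 154.8]
tcp_rot: [-3.142, 0.0, 1.184]
contact_force: [-0.5, 0.1, 0.5]
opening: -0.0
grasp_force: 0.0
```

```bash
python3 t.py scene top
```

```text
10.9 [509.3 172.1 154.8] [-3.142  0.     1.184] [-0.48  0.06  0.5 ]
scene [[0.047, 340.247, 0.124], [0.135, 338.94, 0.127], [0.226, 329.163, 0.083]]
top [[0.047, 337.625, 0.127], [0.135, 336.34, 0.128], [0.224, 339.153, 0.128], [0.328, 273.024, 0.32]]
```

{"method": "send_rows", "body": {
  "moves": [
    [[0,0,0,0,0,0,-1],[0,0,0,0,0,0,-1],[0,0,0,0,0,0,-1],[0,0,0,0,0,0,-1],[0,0,0,0,0,0,-1],[0,0,0,0,0,0,-1],[0,0,0,0,0,0,-1],[0,0,0,0,0,0,-1],[0,0,0,0,0,0,-1],[0,0,0,0,0,0,-1]]
  ]
}}

```text
clock: 12.0
eef_pos: [509.3, 172.1, 154.8]
tcp_rot: [-3.142, -0.0, 1.183]
contact_force: [-1.0, 0.4, -0.1]
opening: -0.003
grasp_force: 0.0
```

{"method": "send_rows", "body": {
  "moves": [
    [[0,0,0,0,0,0,-1],[0,0,0,0,0,0,-1],[0,0,0,0,0,0,-1],[0,0,0,0,0,0,-1],[0,0,0,0,0,0,-1],[0,0,0,0,0,0,-1],[0,0,0,0,0,0,-1],[0,0,0,0,0,0,-1],[0,0,0,0,0,0,-1],[0,0,0,0,0,0,-1]]
  ]
}}

```text
clock: 13.0
eef_pos: [509.3, 172.1, 154.8]
tcp_rot: [-3.142, -0.0, 1.184]
contact_force: [0.7, 0.0, -0.3]
opening: 0.002
grasp_force: 0.0
```

```bash
python3 t.py scene top
```

```text
13.0 [509.3 172.1 154.8] [-3.142 -0.     1.184] [ 0.66  0.05 -0.31]
scene [[0.195, 333.658, 0.239]]
top [[0.196, 338.136, 0.274], [0.285, 336.793, 0.281], [0.373, 338.751, 0.274]]
```

{"method": "send_rows", "body": {
  "moves": [
    [[0,0,0,0,0,0,-1],[0,0,0,0,0,0,-1],[0,0,0,0,0,0,-1],[0,0,0,0,0,0,-1],[0,0,0,0,0,0,-1],[0,0,0,0,0,0,-1],[0,0,0,0,0,0,-1],[0,0,0,0,0,0,-1]]
  ]
}}

```text
clock: 13.9
eef_pos: [509.3, 172.1, 154.8]
tcp_rot: [3.142, -0.0, 1.183]
contact_force: [0.2, 1.2, -0.7]
opening: -0.0
grasp_force: 0.0
```

{"method": "send_rows", "body": {
  "moves": [
    [[0,0,0,0,0,0,-1],[0,0,0,0,0,0,-1],[0,0,0,0,0,0,-1],[0,0,0,0,0,0,-1],[0,0,0,0,0,0,-1],[0,0,0,0,0,0,-1],[0,0,0,0,0,0,-1],[0.0003,0.0007,0,0,0,0,-1],[0.00034,0.00078,0,0,0,0,-1],[0.00034,0.00078,0,0,0,0,-1]]
  ]
}}

```text
clock: 14.9
eef_pos: [510.3, 174.4, 154.8]
tcp_rot: [-3.142, 0.0, 1.184]
contact_force: [-0.4, 0.4, 0.3]
opening: 0.0
grasp_force: 0.0
```

```bash
python3 t.py top
```

```text
14.9 [510.3 174.4 154.8] [-3.142  0.     1.184] [-0.36  0.39  0.27]
top [[0.304, 338.426, 0.39], [0.393, 337.382, 0.38], [0.481, 338.951, 0.382]]
```

{"method": "send_rows", "body": {
  "moves": [
    [[0.00034,0.00078,0,0,0,0,-1],[0.00034,0.00078,0,0,0,0,-1],[0.00034,0.00078,0,0,0,0,-1],[0.00034,0.00078,0,0,0,0,-1],[0.00034,0.00078,0,0,0,0,-1],[0.00034,0.00078,0,0,0,0,-1],[0.00034,0.00078,0,0,0,0,-1],[0.00034,0.00078,0,0,0,0,-1],[0.00034,0.00078,0,0,0,0,-1],[0.00034,0.00078,0,0,0,0,-1]]
  ]
}}

```text
clock: 15.95
eef_pos: [513.7, 182.2, 154.8]
tcp_rot: [-3.142, 0.0, 1.183]
contact_force: [0.4, 0.2, 0.4]
opening: -0.0
grasp_force: 0.0
```

```bash
python3 t.py top
```

```text
15.95 [513.7 182.2 154.8] [-3.142  0.     1.183] [0.39 0.18 0.41]
top [[0.339, 338.334, 0.418], [0.428, 337.323, 0.414], [0.516, 339.342, 0.421]]
```

{"method": "send_rows", "body": {
  "moves": [
    [[0.00034,0.00078,0,0,0,0,-1],[0.00034,0.00078,0,0,0,0,-1],[0.00034,0.00078,0,0,0,0,-1],[0.00034,0.00078,0,0,0,0,-1],[0.00034,0.00078,0,0,0,0,-1],[0.002,0.005,0,0,0,0,-1],[0.004,0.009,0,0,0,0,-1],[0,0,0,0,0,0,-1]]
  ]
}}

```text
clock: 16.8
eef_pos: [522.2, 201.3, 155.0]
tcp_rot: [3.141, -0.001, 1.184]
contact_force: [0.1, -1.2, 0.1]
opening: -0.001
grasp_force: 0.0
```

```bash
python3 t.py top
```

```text
16.8 [522.2 201.3 155. ] [ 3.141e+00 -1.000e-03  1.184e+00] [ 0.08 -1.22  0.1 ]
top [[0.34, 338.901, 0.422], [0.428, 337.433, 0.412], [0.517, 338.283, 0.42]]
```

{"method": "send_rows", "body": {
  "moves": [
    [[0,0,0,0,0,0,-1],[0,0,0,0,0,0,-1],[0,0,0,0,0,0,-1],[0,0,0,0,0,0,-1],[0,0,0,0,0,0,-1],[0,0,0,0,0,0,-1],[0,0,0,0,0,0,-1],[0,0,0,0,0,0,-1],[0,0,0,0,0,0,-1],[0,0,0,0,0,0,-1]]
  ]
}}

```text
clock: 17.85
eef_pos: [521.4, 200.0, 154.8]
tcp_rot: [-3.142, 0.0, 1.184]
contact_force: [0.2, 0.3, 0.1]
opening: -0.006
grasp_force: 0.0
```

```bash
python3 t.py top scene
```

```text
17.85 [521.4 200.  154.8] [-3.142  0.     1.184] [0.24 0.34 0.14]
top [[0.34, 338.901, 0.422], [0.428, 337.443, 0.412], [0.517, 338.448, 0.418]]
scene [[0.342, 341.595, 0.413], [0.43, 326.275, 0.386]]
```

{"method": "send_rows", "body": {
  "moves": [
    [[0,0,0,0,0,0,-1],[0,0,0,0,0,0,-1],[0,0,0,0,0,0,-1],[0,0,0,0,0,0,-1],[0,0,0,0,0,0,-1],[0,0,0,0,0,0,-1],[0,0,0,0,0,0,-1],[0,0,0,0,0,0,-1],[0,0,0,0,0,0,-1],[0,0,0,0,0,0,-1]]
  ]
}}

```text
clock: 18.95
eef_pos: [521.3, 200.1, 154.8]
tcp_rot: [-3.142, 0.0, 1.184]
contact_force: [0.6, 1.2, 0.0]
opening: -0.001
grasp_force: 0.0
```

{"method": "send_rows", "body": {
  "moves": [
    [[0,0,0,0,0,0,-1],[0,0,0,0,0,0,-1],[0,0,0,0,0,0,-1],[0,0,0,0,0,0,-1],[0,0,0,0,0,0,-1],[0,0,0,0,0,0,-1],[0,0,0,0,0,0,-1],[0,0,0,0,0,0,-1],[0,0,0,0,0,0,-1],[0,0,0,0,0,0,-1]]
  ]
}}

```text
clock: 19.95
eef_pos: [521.4, 200.0, 154.8]
tcp_rot: [3.142, -0.0, 1.183]
contact_force: [-0.2, -0.2, -0.1]
opening: 0.001
grasp_force: 0.0
```

{"method": "send_rows", "body": {
  "moves": [
    [[0,0,0,0,0,0,-1],[0,0,0,0,0,0,-1],[0,0,0,0,0,0,-1],[0,0,0,0,0,0,-1],[0,0,0,0,0,0,-1],[0,0,0,0,0,0,-1],[0,0,0,0,0,0,-1],[0,0,0,0,0,0,-1],[0,0,0,0,0,0,-1],[0,0,0,0,0,0,-1]]
  ]
}}

```text
clock: 20.95
eef_pos: [521.4, 200.0, 154.8]
tcp_rot: [3.142, -0.0, 1.183]
contact_force: [-0.2, 0.3, -0.3]
opening: -0.005
grasp_force: 0.0
```

```bash
python3 t.py top; python3 -c "
from h import *
cv2.imwrite('pics/end.png',grab_frame('top')['img'][:,:,::-1])"
```

```text
20.95 [521.4 200.  154.8] [ 3.142 -0.     1.183] [-0.23  0.31 -0.3 ]
top [[0.34, 338.901, 0.422], [0.428, 337.443, 0.412], [0.517, 338.448, 0.418]]
```

View pics/end.png

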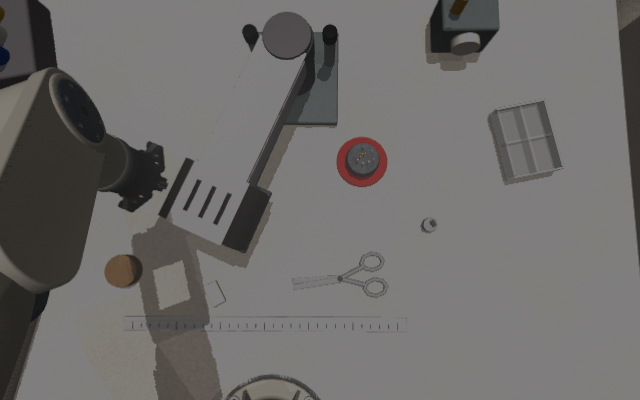

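The picture shows the head over the bed with its slots near (208,203). The pincushion (362,162) and the bobbin case (429,225) look undisturbed. The gripper is about 20 mm clear of the bumper, and the angle has not changed for over 4 s.

```bash
python3 -c "
from rig import *
print(sign_off())"
```

```text
the job is handed in; nothing more can be done
None
```

The press head stands still and untouched over the bed, about 5 mm off its centre by camera, and the job was handed in at about 21 s of the 54 s; the sign-off gave no verdict.

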